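# Push a pressed sample pellet out of its die onto its holder

## Task

Take the steel plunger from the wooden block, feel your way into the bore of the die on the extraction stand, and push the pressed sample pellet gently down through it until it comes out underneath and lies on the sticky black face of the sample holder. Bed the pellet there by pressing it down with the plunger at a steady 15 N or so for a second; it is brittle, so never press on it with more than 20 N, nor bear on the polished die with more than 25 N. Then draw the plunger out without lifting the die, stand it upright in its own hole in the block again, and leave everything else on the bench where it was.

Things in the scene. Friction and masses are not known exactly. Their poses are not given: they have to be found in the camera images.
- plunger: Plain steel plunger, 106 mm long, about 0.4 kg, standing upright in a hole of the wooden block: a straight shaft 23.5 mm in diameter and 68 mm long with a flat, square-edged foot, and above it a grooved round head 30 mm in diameter and 38 mm high, by which it is held. Origin: centre of the foot's flat face; +z runs up the axis to the head.
- block: Wooden storage block, 70 mm (its x) by 140 mm (its y) by 45 mm high, fixed to the bench. Two holes 29 mm in diameter and 30 mm deep, 35 mm either side of its centre: the plunger's at -y; the one at +y holds a short steel anvil that stands 6 mm out of the block. Origin: centre of the underside, z up.
- socket (a point): Centre of the mouth of the plunger's own hole, in the block's top face (45 mm above the bench; the floor of the hole, on which the plunger's foot stands at the start, is 15 mm above the bench). The plunger has about 2.7 mm of play all round in it.
- stand: Aluminium extraction stand, 110 mm (its x) by 90 mm (its y), fixed; 10 mm base, four corner pillars, top plate 34 to 40 mm above the bench with a 34 mm hole under the die and a collar (68 mm across, 5 mm high) round it; open between base and top plate. On its base, centred under the hole, the sample holder: a firm round 40 mm table, its height set by hand, 14 to 22 mm above the bench. Origin: centre of the underside, z up.
- die: Steel die, a thick cylinder 56 mm in diameter and 45 mm high, 0.66 kg, standing loose in the stand's collar with 1.5 mm of play: its underside is 40 mm, its top face 85 mm above the bench. A straight bore runs through it on its axis; the plunger has only 0.8 mm of clearance all round in it, and the mouth has a sharp edge. Origin: centre of the underside; z up the bore.
- pellet: Grey pressed-powder disc, 25 mm across, 12 mm thick, 20 g, stuck in the bore, its underside 8 to 18 mm above the die's at the start. It grips the wall: sliding it slowly takes roughly 5 to 14 N while any of it is in the bore; once out it falls onto the holder. Bedding it there takes about 15 N (at least 9 N on the pellet for half a second: a plunger leaning on the wall loses some to it); above 20 N it breaks. Origin: centre of its underside, z up.
- dish: Small glass dish, 60 mm in diameter, 14 mm high; a bystander. Origin: centre of the underside.
- base_plate: Steel base plate of the die, a disc 56 mm in diameter and 10 mm thick with a 5 mm boss, lying on the bench; not needed. Origin: centre of the underside.
- tweezers: Steel tweezers 140 mm long, 9 mm high, lying on the bench; a bystander. Origin: middle, on the bench.
- jar: Clear sample jar with a white cap, 56 mm in diameter, 65 mm high; a bystander. Origin: centre of the underside.
- marker: Marker pen 130 mm long, 14 mm high, lying on the bench; a bystander. Origin: middle of the underside.
- wash_bottle: White bottle, 60 mm in diameter, 150 mm high; a bystander. Origin: centre of the underside.

How it is judged:
By the outcome, as a careful person would: the job done as asked, in the order asked, and still so for the second after the job is handed in, with the robot touching nothing.
It also fails if it takes over 61 s, if anything falls off the work surface, if the arm or the gripper's body presses on something with over 40 N, if the wrist force passes 120 N, or if a joint passes its speed limit or range.

## Robot

A 6-joint arm with a two-finger parallel gripper is mounted at the origin on the work surface. World frame = base frame: x ahead of the robot, y to its left, z up, the work surface at z = 0. Lengths are in mm, angles in rad, forces in N, time in s.
With the tool pointing down it reaches from about 400 to 925 mm from the base axis. Payload 12.5 kg.
Tool frame: the origin (TCP) lies where the fingers leave the gripper's body, on its centre line; the fingertips stand 78 mm ahead of it and the grasp point (between the pads) lies 59 mm ahead of it (env.nose_length is the distance from the TCP to the fingertips, in mm); z points along the fingers, y is the line along which they close (so a half turn about z gives the same grasp; the last joint's range is limited). The gripper opens to 95 mm and grips with 3 to 60 N. Pads are 20 mm wide; open, the fingers measure 119 mm over their backs; the gripper's body (75 mm by 180 mm) begins 59 mm behind the grasp point.
Start: joints at [-1.412, 0.491, 1.559, -0, 1.092, -0.106], TCP at [163.594, -603.22, 292.261] pointing down, gripper open.
Joint ranges: [-3.1, 3.1], [-0.84, 2.19], [0.05, 2.79], [-1.13, 4.28], [0.06, 2.93], [-2.69, 2.69]. Speed limits (rad/s): [2.22, 2.22, 2.79, 3.14, 3.14, 3.14].

## Interface

Orientations are given as [roll, pitch, yaw] about the fixed x, y, z axes, in that order (R = Rz(yaw) Ry(pitch) Rx(roll)).
In Python, from cell import env gives the robot as it stands. The module is installed in compiled form; this text tells all that it offers.
- The arm moves only by the tool send_rows, never from a script. Its argument "series" is text: rows parted by semicolons, each of 6 numbers parted by spaces: the shift along the tool's x, y, z as a fraction of full scale, then the turn, a rotation vector about the tool's x, y, z as a fraction of full scale. A call has 1 to 5 rows; each row shifts and turns the commanded pose from where the row before left it, along the tool's axes as they then stand; what a row does not reach is not made up. Full scale, the value 1, is 60 mm for a shift and 10 degrees for a turn. A row lasts 1/8 s, in which the tool goes at most 62.5 mm and 10.7 degrees, less where a joint would pass 70% of its speed; a pose out of reach is approached as far as the arm can. A call with a number of a shift or a turn outside -1 to 1 is refused whole. A call with a gripper value outside its range is refused whole. "fingers" is the opening, from 0 (shut) to 1 (fully open), set as the call begins (left out, the last holds). The fingers move at their own pace and stop on an object; the grip force is fixed at half the most. Time passes only in rows, so rows that do not move let the fingers close. It gives the time, the measured TCP pose, the force, the opening and the grip force at its end, in the units of the state.
- env.state(): the state, without advancing time (a new reading comes with each control period).
- env.read_camera(name): name is "scene" or "top"; returns a dict with "color" (400x640x3 uint8, red, green, blue), "z_map" (400x640 float32, mm along the optical axis (not along the pixel's ray), 0 where there is no reading), "fovy" (degrees; the focal length in pixels is half the picture's height over the tangent of half this angle, whatever the lens; pixels are square), "cx", "cy" (the principal point, pixels), "R" (3x3) and "t" (3): a world point X has camera coordinates R X + t. Camera axes: x right, y down, z forward; pixel columns grow to the right and rows downward; lengths in mm; the calibration is good to about 2 mm. A picture is of the moment at which its call begins.
- env.job_done(): hands the job in; it is judged then, once.
The state is a dict: "t": time; "joints": joint angles; "qvel": joint speeds; "tau": joint torques, N m; "eef_pos": TCP position; "tcp_rot": TCP orientation; "ft_force": force on the tool from outside, world axes, zero at the start; "moment": the same for the moment, N m; "opening": opening from 0.0 (shut) to 1.0 (fully open); "grip_force": force on a finger pad.
Only numpy, scipy, OpenCV 4.12 (cv2) and the standard library are available. Lean on these libraries where they do the work, as an engineer would, in place of code of your own. Each camera call takes 0.05 s, during which the arm holds its last target. There are 200 camera calls.

## Working session

There is one attempt and no reset: what is moved stays moved. The work goes in short steps, Python scripts to look and compute and a tool call to move; the robot and the scene stay as the last step left them, time stands still between calls to the robot, and variables do not carry over. Pictures are saved under pics/ and viewed, at most 10 in all, crops included, and the job is handed in when it is done.

Besides the shell and the picture viewer there is one more tool, called after "Call:" as name(argument=value, ...), one argument or row to a line, values as JSON. send_rows: Moves the arm, as the interface text tells. Shift numbers are shares of 60 mm and turn numbers shares of 10 degrees, none past 1 either way. Its arguments: {"type":"object","properties":{"series":{"type":"string"},"fingers":{"type":"number"}},"required":["series"]}

```bash
mkdir -p pics; cat > h.py <<'E'
from cell import env
import numpy as np, cv2
def shot(name):
    c=env.read_camera(name); return c
def proj(c,X):
    f=200/np.tan(np.radians(c['fovy'])/2); p=c['R']@np.array(X,float)+c['t']
    return p[:2]/p[2]*f+[c['cx'],c['cy']]
def ray(c,u,v,z):
    f=200/np.tan(np.radians(c['fovy'])/2)
    d=c['R'].T@np.array([(u-c['cx'])/f,(v-c['cy'])/f,1]); o=-c['R'].T@c['t']
    return o+d*(z-o[2])/d[2]
def cloud(c):
    f=200/np.tan(np.radians(c['fovy'])/2)
    v,u=np.mgrid[:400,:640]; Z=c['z_map'].astype(float)
    P=np.stack([(u-c['cx'])/f*Z,(v-c['cy'])/f*Z,Z],-1)
    W=(P-c['t'])@c['R']; W[Z==0]=np.nan; return W
E
python3 - <<'E'
from h import *
for n in('scene','top'):
    c=shot(n); cv2.imwrite(f'pics/{n}0.png',c['color'][:,:,::-1])
    print(n,c['fovy'],c['cx'],c['cy'],-c['R'].T@c['t'],c['R'].round(3).tolist())
print(env.state(), env.nose_length)
E
```

```text
scene 43.050729918605356 315.3629659394146 199.16226341879639 [ 975.95972575  618.56961247 1051.923944  ] [[-0.836, 0.548, 0.01], [0.434, 0.672, -0.6], [-0.336, -0.498, -0.8]]
top 50.251947459843834 316.02198591323247 198.76273128084452 [ 394.16478462   -5.82909632 1146.77539406] [[0.027, -1.0, 0.014], [-0.991, -0.029, -0.134], [0.134, -0.01, -0.991]]
{'t': 0.1, 'joints': array([-1.41160960e+00,  4.91506427e-01,  1.55935532e+00, -3.25331668e-05,
        1.09168069e+00, -1.05609655e-01]), 'qvel': array([ 0.001172  , -0.00255178, -0.00193976, -0.00091123,  0.00060233,
        0.00040773]), 'tau': array([ 3.16466874e-03, -6.13621831e+01, -2.58603644e+01,  6.94326893e-02,
        4.70389193e-02, -3.08653728e-05]), 'eef_pos': array([ 163.5619686 , -603.0938482 ,  291.72713327]), 'tcp_rot': array([-3.14064512e+00, -7.14251735e-05,  2.64811363e-01]), 'ft_force': array([-0.63681845,  0.24291886,  0.24570163]), 'moment': array([-0.04511732,  0.02700984, -0.02110506]), 'grip_force': 0.0, 'opening': 0.9974003299501939} 77.60000000000001
```

View pics/top0.png

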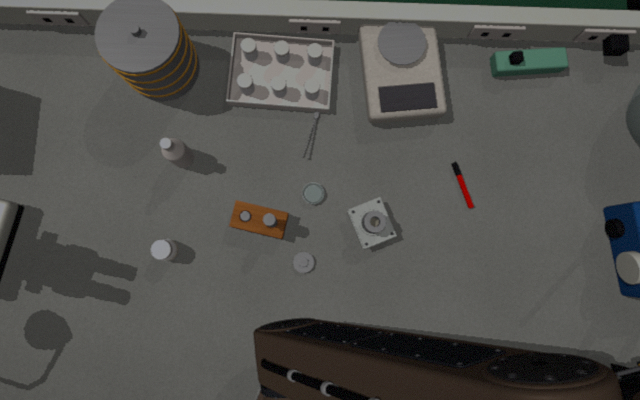

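View pics/scene0.png

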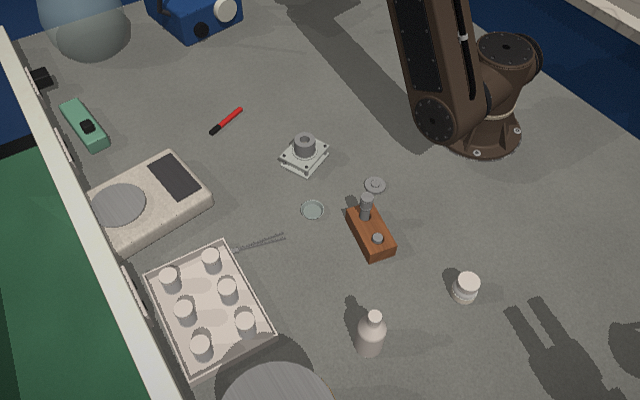

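The top view shows the plunger head at about (270,220) in the orange block (260,220), and the die at (376,223) on the stand. In the scene view the plunger is at (367,205) and the die at (304,145).

```bash
python3 - <<'E'
from h import *
T=shot('top');S=shot('scene')
for n,c in(('top',T),('scene',S)):
    W=cloud(c)
    def near(p,r): return np.hypot(W[...,0]-p[0],W[...,1]-p[1])<r
    for nm,uv,z,r,zr in(('head',(270,218) if n=='top' else (366,198),121,30,(112,130)),('anvil',(245,216) if n=='top' else (377,238),51,16,(48.5,56)),('dietop',(376,222) if n=='top' else (304,139),85,42,(80,92))):
        p=ray(c,*uv,z)
        for _ in range(2):
            m=near(p,r)&(W[...,2]>zr[0])&(W[...,2]<zr[1])
            if m.sum()<3: break
            q=W[m]; p=(q.min(0)+q.max(0))/2
        print(n,nm,m.sum(),q.mean(0).round(1),p.round(1),q.std(0).round(1))
        # circle by pixel mask -> ray at known height
        v,u=np.nonzero(m); (cx,cy),rr=cv2.minEnclosingCircle(np.c_[u,v].astype(np.float32))
        hull=cv2.convexHull(np.c_[u,v].astype(np.int32))
        if len(hull)>=5:
            e=cv2.fitEllipse(hull); print('   ell',np.round(e[0],1),np.round(e[1],1),ray(c,*e[0],z).round(1))
    # block
    hsv=cv2.cvtColor(c['color'],cv2.COLOR_RGB2HSV)
    b=cv2.inRange(hsv,(5,120,60),(20,255,255))>0
    m=b&(W[...,2]>40)&(W[...,2]<50)
    v,u=np.nonzero(m)
    r=np.array([ray(c,a,bb,45)[:2] for a,bb in zip(u,v)],np.float32)
    print('block',len(r),cv2.minAreaRect(r), W[m].mean(0))
    p=ray(c,*((372,222) if n=='top' else (304,155)),37)
    m=near(p,80)&(W[...,2]>34)&(W[...,2]<42.)
    v,u=np.nonzero(m);r=np.array([ray(c,a,bb,40)[:2] for a,bb in zip(u,v)],np.float32)
    print('stand',len(r),cv2.minAreaRect(r))
a=T['color'][180:260,220:420,::-1];b=S['color'][120:270,270:420,::-1]
cv2.imwrite('pics/c1.png',cv2.resize(np.vstack([cv2.resize(a,(800,320),interpolation=2)]),(800,320)))
cv2.imwrite('pics/c2.png',cv2.resize(b,(600,600),interpolation=2))
E
```

```text
top head 129 [481.   94.9 121.9] [481.   95.6 119.9] [7.8 7.6 2.2]
   ell [269.2 218.9] [12.2 12.6] [481.1  95.1 121. ]
top anvil 70 [494.2 163.8  51.8] [491.8 162.   52.2] [6.5 6.4 1.8]
   ell [245.8 216.7] [ 9.6 12.3] [491.1 162.4  51. ]
top dietop 307 [ 486.6 -165.8   85.7] [ 486.8 -165.7   85.7] [15.1 15.4  2.1]
   ell [375.2 221. ] [21.7 22.2] [ 486.4 -165.9   85. ]
block 1274 ((674.1959228515625, 237.5643310546875), (575.1982421875, 198.814697265625), 37.448577880859375) [532.1108491  162.67625261  45.89993987]
stand 635 ((487.35260009765625, -165.19186401367188), (109.63467407226562, 90.76233673095703), 23.642593383789062)
scene head 133 [483.2 100.1 120.3] [481.7  99.4 118.8] [7.9 8.1 3. ]
   ell [366.8 198. ] [12.5 13.1] [483.7 100.6 121. ]
scene anvil 73 [494.7 167.6  51.4] [494.1 166.9  52.2] [6.6 6.4 1.6]
   ell [377.3 237.4] [ 9.5 10.1] [495.1 167.6  51. ]
scene dietop 231 [ 488.3 -161.5   84.7] [ 487.7 -162.4   85.2] [15.2 15.8  2. ]
   ell [304.1 140. ] [16.4 21. ] [ 488.4 -161.1   85. ]
block 1129 ((488.6566162109375, 134.17123413085938), (143.1328582763672, 71.0949935913086), 78.22227478027344) [491.8100532  141.70908746  45.20638579]
stand 473 ((488.6883544921875, -160.70974731445312), (113.2650146484375, 92.45182800292969), 23.387781143188477)
```

View pics/c1.png

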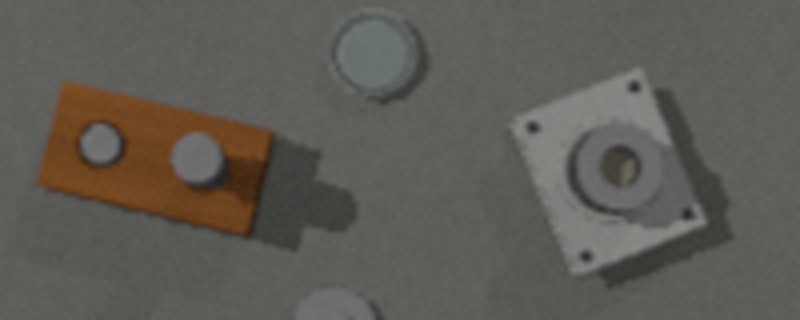

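View pics/c2.png

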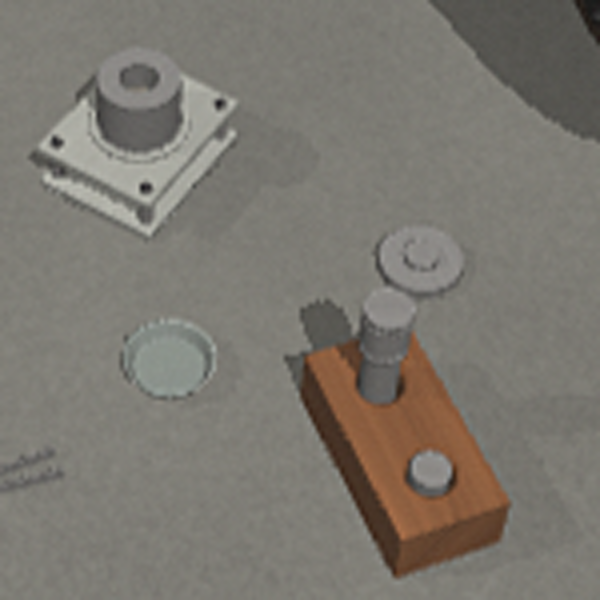

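The two views agree on the plunger-to-die vector (about 5, −261 mm). Their absolute y differs by about 5 mm, so I'll use the mean and settle it by contact. The crops show the plunger standing in the block and the bore open. Moving now.

Call:
send_rows(
  series="0.9 0 0 0 0 0.76; 0.9 0 0 0 0 0.76; 0.5 -0.85 0 0 0 0; 0.5 -0.85 0 0 0 0; 0.5 -0.85 0 0 0 0",
  fingers=1,
)

```text
t: 0.82
eef_pos: [360.1, -427.3, 292.1]
tcp_rot: [-3.141, 0.0, -0.001]
ft_force: [1.0, -0.6, -0.0]
opening: 0.999
grip_force: 0.0
```

Call:
send_rows(
  series="0.2 -0.88 0 0 0 0; 0.2 -0.88 0 0 0 0; 0.2 -0.88 0 0 0 0; 0.2 -0.88 0 0 0 0; 0.2 -0.88 0 0 0 0",
)

```text
t: 1.45
eef_pos: [419.6, -163.4, 292.3]
tcp_rot: [3.141, -0.0, -0.001]
ft_force: [0.3, -0.2, -0.2]
opening: 1.006
grip_force: 0.0
```

Call:
send_rows(
  series="0.2 -0.88 0 0 0 0; 0.2 -0.88 0 0 0 0; 0.2 -0.88 0 0 0 0; 0.2 -0.88 0 0 0 0; 0 0 0.2 0 0 0",
)

```text
t: 2.08
eef_pos: [468.0, 48.9, 280.4]
tcp_rot: [-3.142, -0.002, 0.004]
ft_force: [-0.2, -1.4, 0.0]
opening: 1.002
grip_force: 0.0
```

Call:
send_rows(
  series="0.24 -0.82 0 0 0 0; 0 0 0.7 0 0 0; 0 0 0.7 0 0 0; 0 0 0.5 0 0 0; 0 0 0.05 0 0 0",
)

```text
t: 2.7
eef_pos: [481.2, 94.4, 161.5]
tcp_rot: [3.141, 0.004, -0.001]
ft_force: [0.0, -0.9, 1.2]
opening: 0.998
grip_force: 0.0
```

```bash
python3 - <<'E'
from h import *
s=env.state();print(s['eef_pos'],s['tcp_rot'])
T=shot('top');S=shot('scene')
a=cv2.resize(T['color'][170:250,230:310,::-1],(400,400),interpolation=2);b=cv2.resize(S['color'][150:250,310:410,::-1],(400,400),interpolation=2)
cv2.imwrite('pics/g1.png',np.hstack([a,b]))
E
```

```text
[481.22861169  94.38993315 161.52555555] [ 3.14117628e+00  4.04153565e-03 -1.38087191e-03]
```

View pics/g1.png

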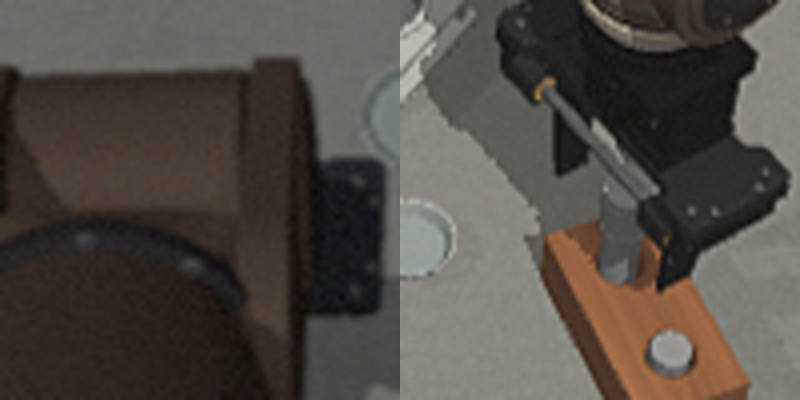

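The close-up shows the fingers on either side of the head, clear of the block. I'll shift 3 mm toward +y and close.

Call:
send_rows(
  series="0.02 -0.05 0 0 0 0; 0 0 0 0 0 0; 0 0 0 0 0 0; 0 0 0 0 0 0",
  fingers=0.36,
)

```text
t: 3.3
eef_pos: [483.2, 98.4, 163.5]
tcp_rot: [3.141, -0.0, -0.0]
ft_force: [0.1, 0.7, 0.8]
opening: 0.638
grip_force: 0.0
```

Call:
send_rows(
  series="0 0 0 0 0 0; 0 0 0 0 0 0; 0 0 0 0 0 0",
  fingers=0,
)

```text
t: 3.68
eef_pos: [483.2, 98.3, 163.2]
tcp_rot: [3.141, 0.0, -0.0]
ft_force: [-0.2, 1.7, 0.3]
opening: 0.322
grip_force: 3.9
```

Call:
send_rows(
  series="0 0 0 0 0 0; 0 0 0 0 0 0; 0 0 0 0 0 0",
)

```text
t: 4.05
eef_pos: [483.2, 98.2, 163.2]
tcp_rot: [3.141, 0.0, -0.0]
ft_force: [-0.4, -3.0, 2.0]
opening: 0.313
grip_force: 30.0
```

Call:
send_rows(
  series="0 0.02 0 0 0 0; 0 0 0 0 0 0",
)

```text
t: 4.3
eef_pos: [483.2, 97.3, 163.2]
tcp_rot: [-3.141, -0.0, -0.001]
ft_force: [-1.0, 2.4, 1.2]
opening: 0.311
grip_force: 29.9
```

Call:
send_rows(
  series="0 0 -0.05 0 0 0; 0 0 -0.1 0 0 0; 0 0 -0.1 0 0 0; 0 0 -0.3 0 0 0; 0 0 0 0 0 0",
)

```text
t: 4.92
eef_pos: [483.6, 97.1, 197.2]
tcp_rot: [-3.142, -0.002, -0.0]
ft_force: [-0.7, 0.1, -4.7]
opening: 0.313
grip_force: 29.9
```

Call:
send_rows(
  series="0 0 -0.7 0 0 0; 0 0.6 -0.2 0 0 0; 0 0.8 0 0 0 0; 0 0.8 0 0 0 0; 0 0.8 0 0 0 0",
)

```text
t: 5.55
eef_pos: [482.7, -84.3, 249.8]
tcp_rot: [3.142, 0.0, -0.0]
ft_force: [-0.0, -0.1, -4.3]
opening: 0.313
grip_force: 30.0
```

Call:
send_rows(
  series="0.07 0.8 0 0 0 0; 0 0.54 0 0 0 0; 0 0 0 0 0 0; 0 0 0 0 0 0; 0 0 0 0 0 0",
)

```text
t: 6.18
eef_pos: [487.2, -162.4, 250.1]
tcp_rot: [-3.141, 0.0, 0.001]
ft_force: [0.5, -1.0, -4.3]
opening: 0.314
grip_force: 30.0
```

```bash
python3 - <<'E'
from h import *
s=env.state();print(s['eef_pos'],s['tcp_rot'],s['ft_force'])
S=shot('scene');T=shot('top')
np.save('pics/S.npy',S['color']);np.save('pics/Sz.npy',S['z_map'])
print(proj(S,[487.4,-163.5,85]),proj(S,s['eef_pos']-[0,0,148.2]))
a=cv2.resize(S['color'][100:180,264:344,::-1],(480,480),interpolation=2);b=cv2.resize(T['color'][190:250,345:405,::-1],(300,480),interpolation=2)
cv2.imwrite('pics/d1.png',np.hstack([a,b]))
E
```

```text
[ 487.19849272 -162.40120359  250.06900196] [-3.14146483e+00  3.01648664e-04  5.94342861e-04] [ 0.47195527 -1.02922769 -4.31192444]
[303.96941466 139.23659918] [304.20989913 134.93763941]
```

View pics/d1.png

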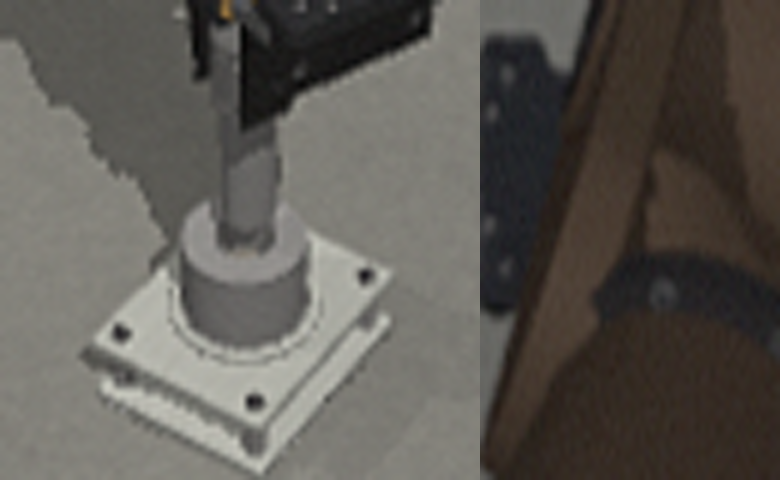

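The view shows the plunger just above the die: shaft at about columns 301–310, die at 294–316, nearly aligned. I'll compare the axes numerically in this same picture.

```bash
python3 - <<'E'
from h import *
from scipy.optimize import least_squares
c=env.read_camera('scene'); s=env.state(); f0=s['eef_pos']
W=cloud(c); D=np.hypot(W[...,0]-487,W[...,1]+162)
def fit(m,r):
    q=W[m]
    g=least_squares(lambda p:np.hypot(q[:,0]-p[0],q[:,1]-p[1])-r,[487,-162],loss='soft_l1')
    return g.x,m.sum(),np.std(g.fun)
v,u=np.mgrid[:400,:640]
sh=(D<22)&(W[...,2]>108)&(W[...,2]<162)
print('shaft', fit(sh&(W[...,2]<150),11.75))
di=(D<36)&(D>20)&(W[...,2]>50)&(W[...,2]<80); print('die side',fit(di,28))
tp=(D<34)&(abs(W[...,2]-85)<5)
# column silhouettes
for n,m,r0,r1 in(('shaft',sh,124,135),('die',(D<36)&(W[...,2]>48),146,153)):
    L=[];
    for r in range(r0,r1):
        x=np.nonzero(m[r,280:330])[0]+280
        if len(x): L.append((r,x.min(),x.max()))
    L=np.array(L);mid=(L[:,1]+L[:,2])/2; print(n,L[:,1].tolist(),L[:,2].tolist(),mid.mean())
    print(' row',L[:,0].mean())
print([proj(c,[487.4,-163.5,z]).round(2) for z in(60,85,105,130)],f0)
# intensity profiles
g=c['color'].mean(2)
for r in(126,129,132,135): print(r,g[r,295:316].astype(int))
for r in(147,150): print(r,g[r,288:322].astype(int))
E
```

```text
shaft (array([ 485.51155318, -161.34480485]), np.int64(104), np.float64(1.2866652346333112))
die side (array([ 486.45262951, -163.83562453]), np.int64(164), np.float64(1.5493322105679572))
shaft [301, 301, 301, 301, 301, 301, 301, 301, 301, 301, 301] [309, 309, 309, 309, 309, 309, 309, 309, 309, 309, 309] 305.0
 row 129.0
die [294, 294, 294, 293, 295, 295, 293] [314, 314, 314, 314, 314, 313, 314] 303.92857142857144
 row 149.0
[array([304.05, 145.78]), array([303.97, 139.24]), array([303.91, 133.86]), array([303.83, 126.95])] [ 487.30180016 -162.59224744  250.24505145]
126 [ 86  87  86  87  88  75  70  73  70  86 104 104 101  97  85  86 129 126
 126 125 126]
129 [ 89  91  88  86  88  89  79  93  98  99 100 102  99  98  87  87 126 125
 127 128 126]
132 [ 88  86  84  84  88  92  77  91  97 101 102 100  97  95  91 135 121 122
 124 126 125]
135 [104 136 149 144  90  96  80  90  97  99 100  98  97  95  95 151 145 140
 131 123 122]
147 [152 182 178 179 166 144  74  75  84  90  87  91  91  92 109 112 112 111
 109  97  92  98  99  97  94  89  90 142 179 167 167 166 168 170]
150 [176 177 180 180 152 174  86  71  82  89  93  96  95 101 101 100 101 103
 102 100  99 101  97  97  95  89  81 105 178 145 169 167 169 166]
```

Call:
send_rows(
  series="0.017 0.04 0.1 0 0 0; 0 0 0.1 0 0 0; 0 0 0.03 0 0 0; 0 0 0 0 0 0",
)

```text
t: 6.82
eef_pos: [488.2, -165.7, 236.2]
tcp_rot: [-3.141, 0.0, -0.001]
ft_force: [0.7, -0.1, -4.0]
opening: 0.312
grip_force: 30.0
```

Call:
send_rows(
  series="0 0 0.02 0 0 0; 0 0 0.02 0 0 0; 0 0 0 0 0 0",
)

```text
t: 7.2
eef_pos: [488.3, -165.7, 234.0]
tcp_rot: [3.142, -0.0, -0.001]
ft_force: [-0.2, 0.3, -4.2]
opening: 0.312
grip_force: 30.0
```

Call:
send_rows(
  series="0 0 0.015 0 0 0; 0 0 0.01 0 0 0; 0 0 0 0 0 0",
)

```text
t: 7.58
eef_pos: [488.3, -165.7, 232.5]
tcp_rot: [3.142, 0.0, -0.001]
ft_force: [-0.9, 0.1, -4.5]
opening: 0.31
grip_force: 30.0
```

Call:
send_rows(
  series="0 0 0.01 0 0 0; 0 0 0 0 0 0",
)

```text
t: 7.82
eef_pos: [488.3, -165.7, 231.9]
tcp_rot: [3.142, 0.0, -0.0]
ft_force: [-1.0, -0.3, -4.8]
opening: 0.309
grip_force: 30.0
```

Call:
send_rows(
  series="0 0 0.01 0 0 0; 0 0 0.01 0 0 0; 0 0 0 0 0 0",
)

```text
t: 8.2
eef_pos: [488.3, -165.7, 230.7]
tcp_rot: [3.142, 0.0, -0.0]
ft_force: [0.7, 0.6, -4.6]
opening: 0.309
grip_force: 30.0
```

Call:
send_rows(
  series="0 0 0.01 0 0 0; 0 0 0.01 0 0 0; 0 0 0 0 0 0",
)

```text
t: 8.57
eef_pos: [488.3, -165.7, 229.5]
tcp_rot: [3.142, 0.0, -0.0]
ft_force: [0.1, 0.4, -3.9]
opening: 0.308
grip_force: 30.0
```

Call:
send_rows(
  series="0 0 0.02 0 0 0; 0 0 0.02 0 0 0; 0 0 0.02 0 0 0; 0 0 0 0 0 0",
)

```text
t: 9.07
eef_pos: [488.2, -165.7, 225.8]
tcp_rot: [-3.142, 0.0, -0.0]
ft_force: [-0.0, 0.0, -4.0]
opening: 0.311
grip_force: 30.0
```

Call:
send_rows(
  series="0 0 0.02 0 0 0; 0 0 0.02 0 0 0; 0 0 0.02 0 0 0; 0 0 0 0 0 0",
)

```text
t: 9.57
eef_pos: [488.2, -165.7, 222.2]
tcp_rot: [-3.142, 0.0, -0.001]
ft_force: [0.3, 0.2, -4.7]
opening: 0.312
grip_force: 30.0
```

Call:
send_rows(
  series="0 0 0.015 0 0 0; 0 0 0.015 0 0 0; 0 0 0.015 0 0 0; 0 0 0.01 0 0 0; 0 0 0 0 0 0",
)

```text
t: 10.2
eef_pos: [488.3, -165.7, 219.0]
tcp_rot: [3.142, 0.0, -0.0]
ft_force: [-0.1, 0.2, -3.4]
opening: 0.313
grip_force: 30.0
```

Call:
send_rows(
  series="0 0 0.01 0 0 0; 0 0 0.01 0 0 0; 0 0 0.01 0 0 0; 0 0 0 0 0 0",
)

```text
t: 10.7
eef_pos: [488.3, -165.7, 217.2]
tcp_rot: [3.142, 0.0, -0.001]
ft_force: [0.4, 0.1, -4.4]
opening: 0.311
grip_force: 30.0
```

Call:
send_rows(
  series="0 0 0.01 0 0 0; 0 0 0.01 0 0 0; 0 0 0.01 0 0 0; 0 0 0.01 0 0 0",
)

```text
t: 11.2
eef_pos: [488.3, -165.7, 214.8]
tcp_rot: [3.142, -0.0, -0.001]
ft_force: [0.4, 0.4, -4.9]
opening: 0.311
grip_force: 30.0
```

Call:
send_rows(
  series="0 0 0.01 0 0 0; 0 0 0.01 0 0 0; 0 0 0.01 0 0 0",
)

```text
t: 11.58
eef_pos: [488.3, -165.7, 213.0]
tcp_rot: [3.142, -0.0, -0.0]
ft_force: [-0.2, 1.0, -3.8]
opening: 0.31
grip_force: 30.0
```

Call:
send_rows(
  series="0 0 0.01 0 0 0; 0 0 0.01 0 0 0; 0 0 0.01 0 0 0",
)

```text
t: 11.95
eef_pos: [488.3, -165.7, 211.2]
tcp_rot: [3.141, -0.0, -0.0]
ft_force: [0.6, 0.2, -5.2]
opening: 0.313
grip_force: 30.0
```

Call:
send_rows(
  series="0 0 0.01 0 0 0; 0 0 0.01 0 0 0; 0 0 0 0 0 0",
)

```text
t: 12.32
eef_pos: [488.3, -165.7, 210.3]
tcp_rot: [3.141, -0.0, -0.0]
ft_force: [-1.1, 0.7, 1.0]
opening: 0.308
grip_force: 30.0
```

Pellet contact at TCP z ≈ 210.5. Now pushing slowly.

Call:
send_rows(
  series="0 0 0.01 0 0 0; 0 0 0 0 0 0",
)

```text
t: 12.58
eef_pos: [488.4, -165.7, 209.6]
tcp_rot: [3.141, -0.001, -0.0]
ft_force: [-0.4, 0.2, 2.6]
opening: 0.309
grip_force: 30.0
```

Call:
send_rows(
  series="0 0 0.01 0 0 0; 0 0 0.01 0 0 0",
)

```text
t: 12.82
eef_pos: [488.4, -165.7, 208.3]
tcp_rot: [3.141, -0.0, -0.0]
ft_force: [-0.6, -0.8, 4.2]
opening: 0.313
grip_force: 30.0
```

Call:
send_rows(
  series="0 0 0.01 0 0 0; 0 0 0.01 0 0 0",
)

```text
t: 13.08
eef_pos: [488.3, -165.7, 207.0]
tcp_rot: [3.141, -0.0, -0.001]
ft_force: [-0.5, -0.4, 4.6]
opening: 0.313
grip_force: 30.0
```

Call:
send_rows(
  series="0 0 0.01 0 0 0; 0 0 0.01 0 0 0; 0 0 0.01 0 0 0; 0 0 0.01 0 0 0",
)

```text
t: 13.58
eef_pos: [488.3, -165.7, 204.6]
tcp_rot: [3.142, -0.0, -0.001]
ft_force: [0.8, 0.2, 3.2]
opening: 0.31
grip_force: 30.0
```

Call:
send_rows(
  series="0 0 0.01 0 0 0; 0 0 0.01 0 0 0; 0 0 0.01 0 0 0; 0 0 0.01 0 0 0; 0 0 0.01 0 0 0",
)

```text
t: 14.2
eef_pos: [488.3, -165.7, 201.6]
tcp_rot: [3.142, 0.0, -0.0]
ft_force: [-0.0, -0.1, 4.3]
opening: 0.307
grip_force: 30.0
```

Call:
send_rows(
  series="0 0 0.01 0 0 0; 0 0 0.01 0 0 0; 0 0 0.01 0 0 0; 0 0 0.01 0 0 0; 0 0 0.01 0 0 0",
)

```text
t: 14.82
eef_pos: [488.3, -165.7, 198.6]
tcp_rot: [3.142, -0.0, -0.001]
ft_force: [0.5, -0.7, 3.7]
opening: 0.315
grip_force: 30.0
```

Call:
send_rows(
  series="0 0 0.01 0 0 0; 0 0 0.01 0 0 0; 0 0 0.01 0 0 0; 0 0 0.01 0 0 0; 0 0 0.01 0 0 0",
)

```text
t: 15.45
eef_pos: [488.3, -165.7, 195.6]
tcp_rot: [3.142, 0.0, -0.0]
ft_force: [0.3, 0.3, 1.6]
opening: 0.308
grip_force: 30.0
```

Call:
send_rows(
  series="0 0 0.01 0 0 0; 0 0 0.01 0 0 0; 0 0 0.01 0 0 0; 0 0 0.01 0 0 0; 0 0 0.01 0 0 0",
)

```text
t: 16.08
eef_pos: [488.2, -165.7, 192.5]
tcp_rot: [3.142, 0.0, -0.0]
ft_force: [-0.4, 0.0, -0.1]
opening: 0.312
grip_force: 30.0
```

Call:
send_rows(
  series="0 0 0.01 0 0 0; 0 0 0.01 0 0 0; 0 0 0.01 0 0 0; 0 0 0.01 0 0 0; 0 0 0.01 0 0 0",
)

```text
t: 16.7
eef_pos: [488.2, -165.6, 189.4]
tcp_rot: [-3.142, 0.0, -0.001]
ft_force: [0.8, -0.9, -4.0]
opening: 0.314
grip_force: 30.0
```

Call:
send_rows(
  series="0 0 0.02 0 0 0; 0 0 0.02 0 0 0; 0 0 0.02 0 0 0; 0 0 0.015 0 0 0; 0 0 0 0 0 0",
)

```text
t: 17.32
eef_pos: [488.3, -165.7, 185.0]
tcp_rot: [3.142, 0.0, -0.001]
ft_force: [0.3, -0.2, -4.8]
opening: 0.311
grip_force: 30.0
```

Call:
send_rows(
  series="0 0 0.01 0 0 0; 0 0 0.01 0 0 0; 0 0 0 0 0 0",
)

```text
t: 17.7
eef_pos: [488.2, -165.7, 183.9]
tcp_rot: [3.142, 0.0, -0.001]
ft_force: [-0.0, 1.3, -4.9]
opening: 0.307
grip_force: 30.0
```

Call:
send_rows(
  series="0 0 0.01 0 0 0; 0 0 0.01 0 0 0; 0 0 0 0 0 0",
)

```text
t: 18.08
eef_pos: [488.3, -165.7, 182.7]
tcp_rot: [3.142, 0.0, -0.001]
ft_force: [0.0, 0.2, -4.1]
opening: 0.312
grip_force: 30.0
```

Call:
send_rows(
  series="0 0 0.01 0 0 0; 0 0 0 0 0 0",
)

```text
t: 18.32
eef_pos: [488.2, -165.7, 182.1]
tcp_rot: [3.142, 0.0, -0.0]
ft_force: [0.3, -0.5, -5.1]
opening: 0.309
grip_force: 30.0
```

Call:
send_rows(
  series="0 0 0.01 0 0 0; 0 0 0 0 0 0",
)

```text
t: 18.58
eef_pos: [488.2, -165.7, 181.5]
tcp_rot: [3.142, 0.0, -0.001]
ft_force: [1.4, -0.0, -4.6]
opening: 0.31
grip_force: 30.0
```

Call:
send_rows(
  series="0 0 0.01 0 0 0; 0 0 0 0 0 0",
)

```text
t: 18.82
eef_pos: [488.3, -165.7, 180.9]
tcp_rot: [3.142, 0.0, -0.0]
ft_force: [0.2, 0.0, -5.1]
opening: 0.311
grip_force: 30.0
```

Call:
send_rows(
  series="0 0 0.01 0 0 0; 0 0 0 0 0 0",
)

```text
t: 19.08
eef_pos: [488.3, -165.7, 180.3]
tcp_rot: [3.142, 0.0, -0.001]
ft_force: [0.0, 0.6, -4.4]
opening: 0.312
grip_force: 30.0
```

Call:
send_rows(
  series="0 0 0.006 0 0 0; 0 0 0 0 0 0",
)

```text
t: 19.32
eef_pos: [488.2, -165.7, 179.9]
tcp_rot: [3.142, 0.0, -0.001]
ft_force: [0.5, 0.8, -5.1]
opening: 0.309
grip_force: 30.0
```

Call:
send_rows(
  series="0 0 0.01 0 0 0; 0 0 0 0 0 0",
)

```text
t: 19.58
eef_pos: [488.3, -165.7, 179.3]
tcp_rot: [3.142, 0.0, -0.0]
ft_force: [0.4, 0.2, -4.6]
opening: 0.311
grip_force: 30.0
```

Call:
send_rows(
  series="0 0 0.01 0 0 0; 0 0 0 0 0 0",
)

```text
t: 19.82
eef_pos: [488.3, -165.7, 178.9]
tcp_rot: [3.141, -0.0, -0.001]
ft_force: [0.3, 0.8, -2.8]
opening: 0.311
grip_force: 30.0
```

Call:
send_rows(
  series="0 0 0.005 0 0 0; 0 0 0 0 0 0",
)

```text
t: 20.08
eef_pos: [488.4, -165.7, 178.8]
tcp_rot: [3.141, -0.001, -0.001]
ft_force: [-1.4, 0.6, 3.4]
opening: 0.311
grip_force: 30.0
```

Call:
send_rows(
  series="0 0 0.004 0 0 0; 0 0 0 0 0 0",
)

```text
t: 20.32
eef_pos: [488.5, -165.8, 178.8]
tcp_rot: [3.141, -0.001, -0.0]
ft_force: [-2.3, 1.3, 8.2]
opening: 0.312
grip_force: 30.0
```

Call:
send_rows(
  series="0 0 0.002 0 0 0; 0 0 0 0 0 0; 0 0 0 0 0 0; 0 0 0 0 0 0",
)

```text
t: 20.82
eef_pos: [488.4, -165.8, 178.8]
tcp_rot: [3.141, -0.001, -0.001]
ft_force: [-1.7, 0.9, 9.1]
opening: 0.311
grip_force: 30.0
```

Call:
send_rows(
  series="0 0 0 0 0 0; 0 0 0 0 0 0; 0 0 0 0 0 0; 0 0 0 0 0 0; 0 0 0 0 0 0",
)

```text
t: 21.45
eef_pos: [488.5, -165.8, 178.8]
tcp_rot: [3.141, -0.001, -0.001]
ft_force: [-1.4, 2.0, 9.7]
opening: 0.314
grip_force: 30.0
```

Call:
send_rows(
  series="0 0 -0.02 0 0 0; 0 0 -0.05 0 0 0; 0 0 -0.08 0 0 0; 0 0 -0.08 0 0 0",
)

```text
t: 21.95
eef_pos: [488.3, -165.7, 192.1]
tcp_rot: [3.142, 0.0, -0.0]
ft_force: [-0.0, -0.5, -4.2]
opening: 0.308
grip_force: 30.0
```

Call:
send_rows(
  series="0 0 -0.1 0 0 0; 0 0 -0.1 0 0 0; 0 0 -0.1 0 0 0; 0 0 -0.1 0 0 0; 0 0 -0.1 0 0 0",
)

```text
t: 22.58
eef_pos: [488.3, -165.7, 222.3]
tcp_rot: [3.142, -0.0, -0.001]
ft_force: [0.5, 0.2, -5.0]
opening: 0.31
grip_force: 30.0
```

Call:
send_rows(
  series="0 0 -0.2 0 0 0; 0 0 -0.28 0 0 0; -0.083 -0.6 0 0 0 0; 0 -0.9 0 0 0 0; 0 -0.9 0 0 0 0",
)

```text
t: 23.2
eef_pos: [483.2, -20.4, 251.4]
tcp_rot: [3.141, -0.001, -0.002]
ft_force: [0.7, 0.6, -4.6]
opening: 0.313
grip_force: 30.0
```

Call:
send_rows(
  series="0 -0.9 0 0 0 0; 0 -0.7 0 0 0 0; 0 -0.385 0 0 0 0; 0 0 0 0 0 0; 0 0 0 0 0 0",
)

```text
t: 23.82
eef_pos: [483.5, 97.0, 251.0]
tcp_rot: [3.141, -0.0, -0.0]
ft_force: [0.1, -0.2, -4.3]
opening: 0.313
grip_force: 30.0
```

Call:
send_rows(
  series="-0.003 -0.008 0.4 0 0 0; 0 0 0.3 0 0 0; 0 0 0.1 0 0 0; 0 0 0.02 0 0 0; 0 0 0 0 0 0",
)

```text
t: 24.45
eef_pos: [483.5, 97.7, 202.0]
tcp_rot: [3.142, -0.001, -0.001]
ft_force: [-1.3, -0.6, -4.6]
opening: 0.311
grip_force: 30.0
```

Call:
send_rows(
  series="0 0 0.03 0 0 0; 0 0 0.03 0 0 0; 0 0 0.03 0 0 0; 0 0 0.03 0 0 0; 0 0 0 0 0 0",
)

```text
t: 25.08
eef_pos: [483.2, 97.9, 194.1]
tcp_rot: [3.141, 0.0, -0.0]
ft_force: [-0.5, -0.5, -4.9]
opening: 0.313
grip_force: 30.0
```

Call:
send_rows(
  series="0 0.005 0.03 0 0 0; 0 0 0.03 0 0 0; 0 0 0.03 0 0 0; 0 0 0 0 0 0",
)

```text
t: 25.58
eef_pos: [483.2, 97.6, 188.7]
tcp_rot: [3.142, 0.0, -0.001]
ft_force: [-0.3, 0.6, -4.4]
opening: 0.315
grip_force: 30.0
```

Call:
send_rows(
  series="0 0 0.06 0 0 0; 0 0 0.06 0 0 0; 0 0 0.06 0 0 0; 0 0 0 0 0 0",
)

```text
t: 26.08
eef_pos: [483.1, 97.6, 177.7]
tcp_rot: [3.141, 0.001, -0.001]
ft_force: [-0.1, -0.4, -5.0]
opening: 0.31
grip_force: 30.0
```

14.5 mm to the floor of the hole.

Call:
send_rows(
  series="0 0 0.07 0 0 0; 0 0 0.07 0 0 0; 0 0 0.05 0 0 0; 0 0 0.02 0 0 0; 0 0 0 0 0 0",
)

```text
t: 26.7
eef_pos: [483.2, 97.6, 165.4]
tcp_rot: [3.141, 0.0, -0.0]
ft_force: [-0.1, -0.5, -4.3]
opening: 0.31
grip_force: 30.0
```

Call:
send_rows(
  series="0 0 0.02 0 0 0; 0 0 0 0 0 0",
)

```text
t: 26.95
eef_pos: [483.2, 97.6, 164.3]
tcp_rot: [3.142, -0.0, -0.001]
ft_force: [-0.2, -0.2, -4.7]
opening: 0.313
grip_force: 30.0
```

Call:
send_rows(
  series="0 0 0.015 0 0 0; 0 0 0 0 0 0",
)

```text
t: 27.2
eef_pos: [483.3, 97.6, 163.4]
tcp_rot: [3.142, -0.0, -0.001]
ft_force: [-0.9, -0.3, -4.9]
opening: 0.311
grip_force: 30.0
```

Call:
send_rows(
  series="0 0 0.005 0 0 0; 0 0 0 0 0 0",
)

```text
t: 27.45
eef_pos: [483.3, 97.6, 163.3]
tcp_rot: [3.142, -0.0, -0.0]
ft_force: [-0.5, -0.0, 0.2]
opening: 0.308
grip_force: 30.0
```

On the floor of the hole. Opening the fingers symmetrically, then rising.

Call:
send_rows(
  series="0 0 0 0 0 0; 0 0 0 0 0 0; 0 0 0 0 0 0; 0 0 0 0 0 0",
  fingers=0.8,
)

```text
t: 27.95
eef_pos: [483.3, 97.6, 163.1]
tcp_rot: [3.141, -0.0, -0.001]
ft_force: [0.6, 0.2, -0.0]
opening: 0.675
grip_force: 0.0
```

Call:
send_rows(
  series="0 0 -0.1 0 0 0; 0 0 -0.3 0 0 0; 0 0 -0.7 0 0 0; 0 0 -0.7 0 0 0; 0 0 -0.2 0 0 0",
)

```text
t: 28.58
eef_pos: [483.6, 97.6, 285.6]
tcp_rot: [-3.141, -0.004, -0.0]
ft_force: [0.5, -0.1, 0.4]
opening: 0.802
grip_force: 0.0
```

Call:
send_rows(
  series="-0.3 0.8 0 0 0 0; -0.3 0.8 0 0 0 0; 0 0.9 0 0 0 0; 0 0.9 0 0 0 0; 0 0.9 0 0 0 0",
)

```text
t: 29.2
eef_pos: [446.6, -162.1, 282.7]
tcp_rot: [-3.141, 0.001, -0.001]
ft_force: [0.8, -0.1, 0.2]
opening: 0.801
grip_force: 0.0
```

Call:
send_rows(
  series="0 0.9 0 0 0 0; 0 0.9 0 0 0 0; 0 0.9 0 0 0 0; 0 0.5 0 0 0 0; 0 0 0 0 0 0",
)

```text
t: 29.82
eef_pos: [446.5, -353.9, 282.0]
tcp_rot: [-3.141, 0.001, -0.003]
ft_force: [-0.4, 1.0, -0.7]
opening: 0.804
grip_force: 0.0
```

```bash
python3 - <<'E'
from h import *
S=shot('scene')
W=cloud(S)
D=np.hypot(W[...,0]-487,W[...,1]+162);m=(D<36)&(abs(W[...,2]-85)<8);print('die top',W[m].mean(0),m.sum())
D=np.hypot(W[...,0]-483,W[...,1]-98);m=(D<30)&(W[...,2]>112)&(W[...,2]<130);print('head',W[m].mean(0),m.sum())
cv2.imwrite('pics/f1.png',cv2.resize(S['color'][110:270,260:420,::-1],(600,600),interpolation=2))
E
```

```text
die top [ 488.61245844 -160.7748166    83.98780326] 262
head [483.34161105 101.14512182 120.80654087] 128
```

View pics/f1.png

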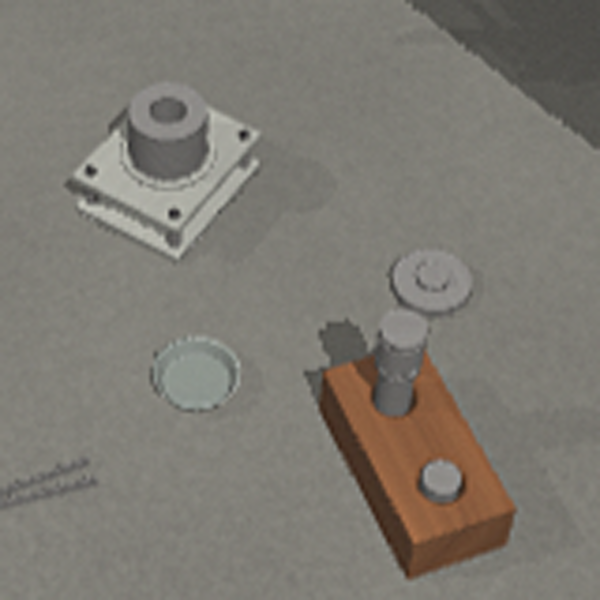

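The picture shows the plunger upright in its own hole (head at about (402,330) in the crop), the die seated in its collar at (168,130), and the other things near them unmoved.

```bash
python3 -c "
from cell import env
print(env.job_done())"
```

```text
the job is handed in; nothing more can be done
None
```

I pushed the pellet out onto the holder and held it there at about 14 N for roughly 1.1 s. The plunger then drew out without lifting the die and stands upright in its own hole, and I handed the job in at about 30 s; I didn't view the pellet itself under the die, and no verdict came back.

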